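# Close the feed doser and hold its bayonet lid at the venting half-turn

## Robot

A 6-joint arm with a two-finger parallel gripper is mounted at the origin on the work surface. World frame = base frame: x ahead of the robot, y to its left, z up, the work surface at z = 0. Lengths are in m, angles in rad, forces in N, time in s.
With the tool pointing down it reaches from about 0.4 to 0.925 m from the base axis. Payload 3.4 kg.
Tool frame: the origin (TCP) lies where the fingers leave the gripper's body, on its centre line; the fingertips stand 73 mm ahead of it and the grasp point (between the pads) lies 54 mm ahead of it; z points along the fingers, y is the direction in which the jaws open and shut (so a half turn about z gives the same grasp; the last joint's range is limited). The gripper opens to 85 mm and grips with 20 to 120 N. Pads are 22 mm wide; open, the fingers measure 114 mm over their backs; the gripper's body (76 mm by 85 mm) begins 54 mm behind the grasp point. The pads swing forward as they close: fully open they stand 13 mm farther back than shut.
Start: joints at [-1.228, 0.307, 1.506, -0, 1.328, -0.073], TCP at [0.233, -0.526, 0.304] pointing down, gripper open.
Joint ranges: [-3.12, 3.12], [-1.05, 2.28], [0.14, 2.33], [-1.42, 4.57], [0.1, 2.73], [-2.68, 2.68]. Speed limits (rad/s): [2.57, 2.57, 3.14, 3.14, 3.14, 3.14].

## Interface

Orientations are given as a 3x3 rotation matrix whose columns are the frame's x, y, z axes.
In Python, from station import sensors, cams, arm gives the robot as it stands.
- The arm moves only by the tool move_arm, never from a script. Its argument "targets" is a list of rows, each an object of numbers: "dx", "dy", "dz": the shift along the tool's x, y, z in mm; "turn": the turn about the tool's z in degrees. A call has 1 to 12 rows; each row shifts and turns the commanded pose from where the row before left it, along the tool's axes as they then stand; what a row does not reach is not made up. A row lasts 1/8 s, in which the tool goes at most 62.5 mm and 10.7 degrees, less where a joint would pass 70% of its speed; a pose out of reach is approached as far as the arm can. A call with a gripper value outside its range is refused whole. "fingers" is the gripper command: -1 is shut, 1 is fully open, values between are in proportion, set as the call begins (left out, the last holds). The fingers move at their own pace and stop on an object; "grip_force" is the grip in N (left out, the last holds). Time passes only in rows, so rows that do not move let the fingers close. It gives the time, the measured TCP pose, the force and the opening at its end, in the units of the state.
- sensors.observe(): the state, without advancing time (a new reading comes with each control period).
- cams.grab_frame(name): name is "scene" or "side" or "wrist"; returns a dict with "image" (384x512x3 uint8, red, green, blue), "range_z" (384x512 float32, m along the optical axis (not along the pixel's ray), 0 where there is no reading), "fovy" (degrees; the focal length in pixels is half the picture's height over the tangent of half this angle, whatever the lens; pixels are square), "cx", "cy" (the principal point, pixels), "rvec" (rotation vector, rad) and "tvec" (3), from world to camera coordinates, as OpenCV has them. Camera axes: x right, y down, z forward; pixel columns grow to the right and rows downward; lengths in m; the calibration is good to about 2 mm. The wrist camera is an equidistant fisheye: a pixel r from the principal point sees the ray r / f radians off the axis. A picture is of the moment at which its call begins.
- arm.hand_in(): hands the job in, once; it reports no verdict.
The state is a dict: "clock": time; "joint_positions": joint angles; "joint_vel": joint speeds; "joint_torque": joint torques, N m; "ee_pos": TCP position; "ee_rot": TCP orientation; "wrist_force": force on the tool from outside, world axes, zero at the start; "wrist_torque": the same for the moment, N m; "gripper_width": finger opening in m.
Only numpy, scipy, OpenCV 4.12 (cv2) and the standard library are available. Lean on these libraries where they do the work, as an engineer would, in place of code of your own. Each camera call takes 0.05 s, during which the arm holds its last target.

## Task

Get the feed doser on the potting bench ready for bleeding: first slide its flat cover fully shut over the tablet compartment, then put the bayonet lid (the one with two lugs and a bar grip) down into the pot and turn it clockwise half of the way to its lock, about 45 degrees, never as far as the lock click. The lid is sprung and would turn back, so finish while still gripping it and holding it at that half-way turn, and leave the other things on the bench where they are.

Things in the scene. Friction and masses are not known exactly. Their poses are not given: they have to be found in the camera images.
- doser: grey feed doser fixed to the bench: 120 x 316 mm base carrying, along its own y axis, a round pot (y = -115 mm), a tablet compartment (y = +5 mm) and a deck where the open cover is parked (y = +100 mm). Origin on the bench surface, z up. Tallest parts: pot rim 70 mm, cover rib 85 mm above the bench.
- pot_mouth (a point): centre of the pot's mouth at rim height, 70 mm up; axes as the doser. Pot 94 mm across outside. In the mouth a flange 6 mm thick, bore 64 mm, is cut by two notches on the local +x and -x sides, 18 mm wide, reaching to 82 mm across. The lid's lugs go down through them, then turn CLOCKWISE (from above) in the 82 mm wide channel under the flange
- cover (a joint): flat grey sliding cover, 104 x 94 x 5 mm; value in m: 0 = fully closed over the compartment (hard stop), up to 0.088 = open. Opening moves it along the doser's +y, closing along -y. Friction about 1.5 N; it stays where it is left
- cover_grip (a point): centre of the top face of the upright rib in the middle of the cover, 85 mm above the bench: the rib is 12 mm thick along the slide (doser y), 60 mm long across it (doser x), and stands 35 mm above the cover plate
- return_ring (a joint): spring ring under the pot's flange, in rad: 0 = at rest, grows as the lid's lugs push it clockwise. Lugs meet it after 0.12 rad of lid turn, so lid turn = value + 0.12. It pushes the lid back to the notches (0.04 N m at 0, 0.10 at 0.66). Lock is at 1.57 rad of lid turn; half way is 0.785 (0.66 here); the lock click begins to be felt at about 1.08 (0.96 here)
- lid: grey bayonet lid, loose, right way up on the bench: 84 mm disc, below it a plug 60 mm across, 14.5 mm deep, with two lugs at its foot on its own +x and -x sides (76 mm across, 10 wide, 6 high). Origin: centre of the plug's underside. Disc from 14.5 to 20.5 mm above it. Either lug fits either notch. Fully home the disc lies on the rim, origin 14.5 mm below the mouth, with 2.5 mm play upwards. About 0.14 kg
- lid_grip (a point): centre of the top face of the lid's upright bar grip, 56.5 mm above the lid's origin: the bar is 62 mm long along the lid's own x (in line with the lugs), 14 mm thick along its y and stands 36 mm above the disc
- plain_lid: a plain round grey lid WITHOUT lugs or bar: 84 mm disc 12 mm thick with a round 28 mm knob, 34 mm high in all; not needed; origin under its centre
- clay_pot: small open terracotta pot, 72 mm across, 65 mm high; bystander; origin under its centre
- feed_bottle: white bottle, 64 mm across, 170 mm high; bystander; origin under its centre
- trowel: hand tool lying flat, about 250 mm long, handle to its own -x; bystander
- label_rack: wooden block 60 x 90 x 35 mm with white plant labels standing in it, 80 mm high in all; bystander; origin under its centre
- saucer: terracotta saucer, 100 mm across, 20 mm high; bystander; origin under its centre

How it is judged:
By the outcome, as a careful person would: the job done as asked, in the order asked, and still so for the second after the job is handed in, while the arm keeps its last pose, push and grip.
It also fails if it takes over 61 s, if anything falls off the work surface, if the arm or the gripper's body presses on something with over 40 N, if the wrist force passes 120 N, or if a joint passes its speed limit or range.

## Working session

There is one attempt and no reset: what is moved stays moved. The work goes in short steps, Python scripts to look and compute and a tool call to move; the robot and the scene stay as the last step left them, time stands still between calls to the robot, and variables do not carry over. Pictures are saved under pics/ and viewed, and the job is handed in when it is done.

Besides the shell and the picture viewer there is one more tool, called after ">>>" by a JSON object that holds its "name" and its "arguments". move_arm: Moves the arm, as the interface text tells. Its arguments: {"type":"object","properties":{"targets":{"type":"array"},"fingers":{"type":"number"},"grip_force":{"type":"number"}},"required":["targets"]}

```bash
mkdir -p pics; ls
cat > h.py <<'E'
import numpy as np,cv2
from station import sensors,cams,arm
def grab(n,save=None):
    f=cams.grab_frame(n)
    if save: cv2.imwrite('pics/'+save,f['image'][:,:,::-1])
    return f
def K(f):
    h=f['image'].shape[0]; return h/2/np.tan(np.radians(f['fovy'])/2)
def cloud(f):
    fl=K(f);R,_=cv2.Rodrigues(np.array(f['rvec'],float));t=np.array(f['tvec'],float).ravel()
    v,u=np.mgrid[0:384,0:512].astype(float)
    z=f['range_z'].astype(float)
    P=np.stack([(u-f['cx'])/fl*z,(v-f['cy'])/fl*z,z],-1)
    W=(P-t)@R
    W[z<=0]=np.nan
    return W
E
python3 - <<'E'
from h import *
for n in ['scene','side','wrist']:
    f=grab(n,n+'0.png'); np.savez(n+'0.npz',**f)
    R,_=cv2.Rodrigues(np.array(f['rvec'],float)); print(n,f['fovy'],f['cx'],f['cy'],-R.T@np.array(f['tvec']).ravel(),R[2])
print(sensors.observe())
E
```

```text
pics
scene 56.48883029649553 254.54824973967317 193.21487413994086 [ 0.97592315 -0.16699755  0.83693785] [-0.50247877  0.18697991 -0.8441289 ]
side 52.27917546085093 257.8795185678858 192.45807503261983 [0.45287259 1.12977114 0.74555553] [ 0.08229257 -0.8516661  -0.5175836 ]
wrist 65.70646984690485 256.61065584220665 188.33219391567195 [ 0.30103216 -0.49697921  0.3725391 ] [-0.26514917 -0.11613791 -0.9571875 ]
{'clock': 0.15, 'joint_positions': array([-1.22750973e+00,  3.07435741e-01,  1.50736164e+00, -2.81986548e-05,
        1.32840731e+00, -7.34804911e-02]), 'joint_vel': array([-0.00013854, -0.00206134, -0.00230915,  0.00287993, -0.00117217,
       -0.000508  ]), 'joint_torque': array([ 9.52159317e-04, -4.57977676e+01, -2.52220488e+01, -7.17637772e-05,
        8.50695244e-03,  5.17141632e-05]), 'ee_pos': array([ 0.23260545, -0.52540244,  0.30317716]), 'ee_rot': array([[ 9.14399697e-01,  4.04812143e-01, -5.68364082e-04],
       [ 4.04812532e-01, -9.14398457e-01,  1.50877079e-03],
       [ 9.10574976e-05, -1.60970046e-03, -9.99998700e-01]]), 'wrist_force': array([ 0.75428096, -0.67605678, -0.49676328]), 'wrist_torque': array([-0.01500497,  0.02162818, -0.00214229]), 'gripper_width': 0.08524544502475304}
```

View pics/scene0.png

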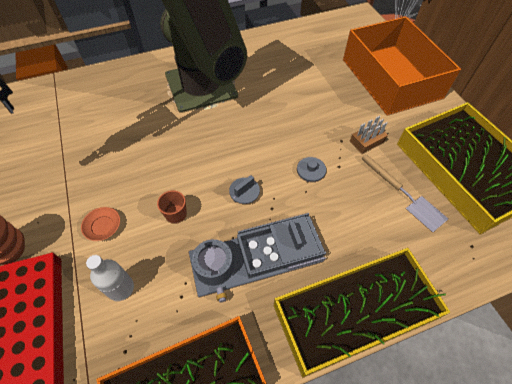

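View pics/side0.png

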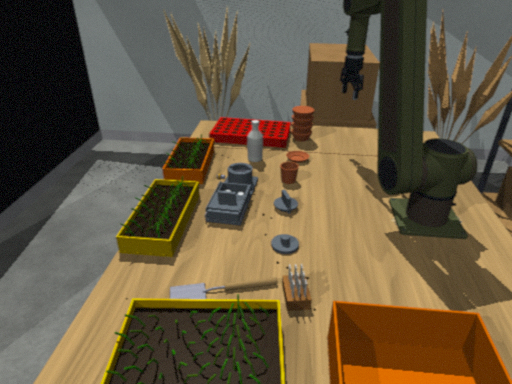

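View pics/wrist0.png

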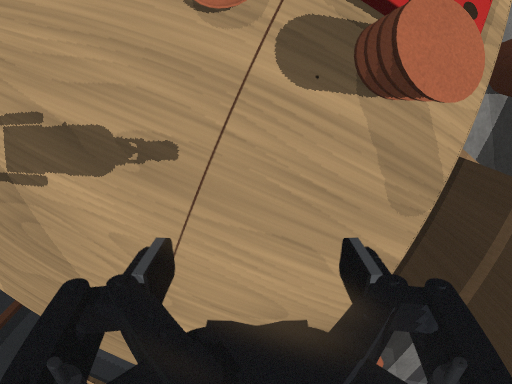

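The scene view shows the doser with its pot at about (213,258), the open compartment at (262,250) and the cover rib at (297,234). The bayonet lid is at (245,189) and the plain lid at (312,168). I'll measure these from the depth.

Run:
```python
from h import *
f=dict(np.load('scene0.npz')); W=cloud(f); im=f['image']
hsv=cv2.cvtColor(im,cv2.COLOR_RGB2HSV)
z=W[...,2]
def rect(m,name,x0,x1,y0,y1):
    mm=np.zeros(m.shape,bool); mm[y0:y1,x0:x1]=m[y0:y1,x0:x1]
    p=W[mm][:,:2]
    r=cv2.minAreaRect((p*1000).astype(np.float32)); print(name,mm.sum(),'z',np.median(W[mm][:,2]).round(4),'mean',p.mean(0).round(4),r)
    return p
print('bench z',np.nanmedian(z[150:180,120:220]))
rect((z>.03)&(z<.1),'doser',185,335,205,300)
rect((z>.078)&(z<.092),'rib',270,335,205,260)
p=rect((z>.063)&(z<.076),'rim',185,240,230,285)
rect((z>.047)&(z<.065),'bargrip top',225,265,170,210)
rect((z>.015)&(z<.025),'lid disc',225,265,170,210)
rect((z>.008),'plain',290,335,150,190)
for n,b in dict(lid=(225,170,265,210),doser=(180,200,340,300)).items():
    x0,y0,x1,y1=b
    c=cv2.resize(im[y0:y1,x0:x1],None,fx=600//max(x1-x0,y1-y0),fy=600//max(x1-x0,y1-y0),interpolation=cv2.INTER_CUBIC)
    cv2.imwrite(f'pics/c_{n}.png',c[:,:,::-1])
```

```text
bench z -0.0011604307202134688
doser 4801 z 0.0486 mean [ 0.6811 -0.0242] ((659.3165283203125, -50.907470703125), (375.614990234375, 226.00550842285156), 65.04666900634766)
rib 130 z 0.0838 mean [0.6632 0.0498] ((662.0906982421875, 50.16033172607422), (12.18352222442627, 59.80303955078125), 85.73758697509766)
rim 638 z 0.0686 mean [ 0.6492 -0.1513] ((646.6680297851562, -151.43612670898438), (91.7459945678711, 92.78253173828125), 71.33129119873047)
bargrip top 131 z 0.0545 mean [ 0.4706 -0.0095] ((468.85552978515625, -8.999439239501953), (16.10614585876465, 61.354339599609375), 21.284618377685547)
lid disc 426 z 0.0192 mean [ 0.4768 -0.0107] ((470.52984619140625, -10.144760131835938), (82.22341918945312, 80.19197082519531), 46.60826873779297)
plain 532 z 0.0111 mean [0.4654 0.1955] ((461.83404541015625, 197.3341827392578), (80.28095245361328, 82.66181182861328), 64.91618347167969)
```

View pics/c_doser.png

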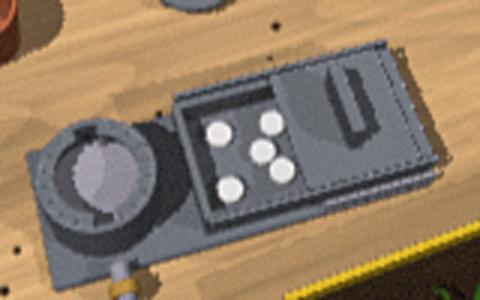

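View pics/c_lid.png

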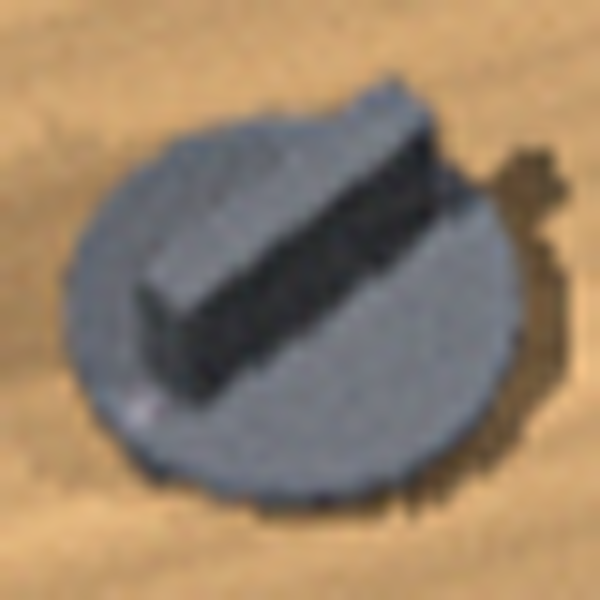

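```bash
cat >> h.py <<'E'
def rel(target,yaw=None):
    s=sensors.observe(); R=s['ee_rot']; p=s['ee_pos']
    y=np.degrees(np.arctan2(R[1,0],R[0,0]))
    print('now',p.round(4),'yaw',y.round(2),'tool shift mm',(R.T@(np.array(target)-p)*1000).round(1),'tilt',R[2].round(4),
      'turn',None if yaw is None else round(-((yaw-y+180)%360-180),2),'t',s['clock'],'F',s['wrist_force'].round(1),'T',s['wrist_torque'].round(2),'w',s['gripper_width'])
E
python3 - <<'E'
from h import *
rel([.662,.0502,.25],175.7)
E
```

```text
now [ 0.2326 -0.5254  0.3032] yaw 23.88 tool shift mm [ 625.6 -352.4   53.8] tilt [ 1.0e-04 -1.6e-03 -1.0e+00] turn -151.82 t 0.15 F [ 0.8 -0.7 -0.5] T [-0.02  0.02 -0.  ] w 0.08524544502475304
```

>>> {"name": "move_arm", "arguments": {"targets": [{"dx": 52, "dy": -29.5, "dz": 3}, {"dx": 52, "dy": -29.5, "dz": 3}, {"dx": 52, "dy": -29.5, "dz": 3}, {"dx": 52, "dy": -29.5, "dz": 3}, {"dx": 52, "dy": -29.5, "dz": 3}, {"dx": 52, "dy": -29.5, "dz": 3}, {"dx": 52, "dy": -29.5, "dz": 3}, {"dx": 52, "dy": -29.5, "dz": 3}, {"dx": 52, "dy": -29.5, "dz": 3}, {"dx": 52, "dy": -29.5, "dz": 3}, {"dx": 52, "dy": -29.5, "dz": 3}, {"dx": 52, "dy": -29.5, "dz": 3}], "fingers": 0.4, "grip_force": 30}}

```text
$.targets[0]: bad value
```

>>> {"name": "move_arm", "arguments": {"targets": [{"turn": -10.5}, {"turn": -10.5}, {"turn": -10.5}, {"turn": -10.5}, {"turn": -10.5}, {"turn": -10.5}, {"turn": -10.5}, {"turn": -10.5}, {"turn": -10.5}, {"turn": -10.5}, {"turn": -10.5}, {"turn": -10.5}]}}

```text
$.targets[0]: bad value
```

>>> {"name": "move_arm", "arguments": {"targets": [{"turn": -10}, {"turn": -10}, {"turn": -5.8}, {"turn": 0}, {"turn": 0}]}}

```text
$.targets[0]: bad value
```

Run:
```python
from h import *
rel([.662,.0502,.132],175.7)
f=grab('wrist','w1.png');np.savez('w1.npz',**f)
```

```text
now [ 0.2326 -0.5254  0.3032] yaw 23.88 tool shift mm [ 625.6 -352.2  171.8] tilt [ 1.0e-04 -1.6e-03 -1.0e+00] turn -151.82 t 0.15 F [ 0.8 -0.7 -0.5] T [-0.02  0.02 -0.  ] w 0.08524544502475304
```

View pics/w1.png

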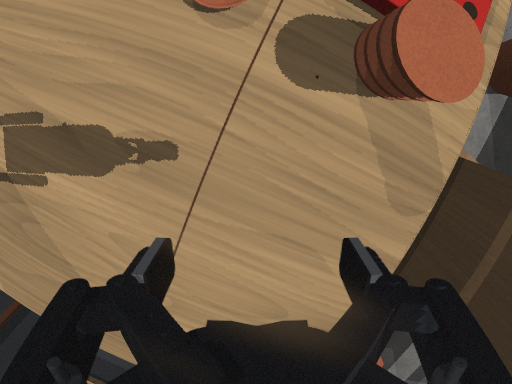

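All keys are probably required in each row.

>>> {"name": "move_arm", "arguments": {"targets": [{"dx": 52, "dy": -29.5, "dz": 3, "turn": 0}, {"dx": 52, "dy": -29.5, "dz": 3, "turn": 0}, {"dx": 52, "dy": -29.5, "dz": 3, "turn": 0}, {"dx": 52, "dy": -29.5, "dz": 3, "turn": 0}, {"dx": 52, "dy": -29.5, "dz": 3, "turn": 0}, {"dx": 52, "dy": -29.5, "dz": 3, "turn": 0}, {"dx": 52, "dy": -29.5, "dz": 3, "turn": 0}, {"dx": 52, "dy": -29.5, "dz": 3, "turn": 0}, {"dx": 52, "dy": -29.5, "dz": 3, "turn": 0}, {"dx": 52, "dy": -29.5, "dz": 3, "turn": 0}, {"dx": 52, "dy": -29.5, "dz": 3, "turn": 0}, {"dx": 52, "dy": -29.5, "dz": 3, "turn": 0}], "fingers": 0.4, "grip_force": 30}}

```text
clock: 1.7
ee_pos: [0.6609, 0.0522, 0.2676]
ee_rot: [[0.914, 0.405, -0.0], [0.405, -0.914, -0.0], [-0.0, 0.0, -1.0]]
wrist_force: [1.1, -0.5, 0.1]
gripper_width: 0.0597
```

>>> {"name": "move_arm", "arguments": {"targets": [{"dx": 0, "dy": 0, "dz": 0, "turn": -10.5}, {"dx": 0, "dy": 0, "dz": 0, "turn": -10.5}, {"dx": 0, "dy": 0, "dz": 0, "turn": -10.5}, {"dx": 0, "dy": 0, "dz": 0, "turn": -10.5}, {"dx": 0, "dy": 0, "dz": 0, "turn": -10.5}, {"dx": 0, "dy": 0, "dz": 0, "turn": -10.5}, {"dx": 0, "dy": 0, "dz": 0, "turn": -10.5}, {"dx": 0, "dy": 0, "dz": 0, "turn": -10.5}, {"dx": 0, "dy": 0, "dz": 0, "turn": -10.5}, {"dx": 0, "dy": 0, "dz": 0, "turn": -10.5}, {"dx": 0, "dy": 0, "dz": 0, "turn": -10.5}, {"dx": 0, "dy": 0, "dz": 0, "turn": -10.5}]}}

```text
clock: 3.2
ee_pos: [0.6599, 0.0505, 0.2675]
ee_rot: [[-0.868, 0.497, -0.001], [0.497, 0.868, 0.0], [0.001, -0.0, -1.0]]
wrist_force: [-0.3, 0.3, -0.4]
gripper_width: 0.0597
```

>>> {"name": "move_arm", "arguments": {"targets": [{"dx": 0, "dy": 0, "dz": 0, "turn": -10}, {"dx": 0, "dy": 0, "dz": 0, "turn": -10}, {"dx": 0, "dy": 0, "dz": 0, "turn": -5.8}, {"dx": 0, "dy": 0, "dz": 0, "turn": 0}, {"dx": 0, "dy": 0, "dz": 0, "turn": 0}]}}

```text
clock: 3.82
ee_pos: [0.66, 0.0505, 0.2677]
ee_rot: [[-0.997, 0.077, -0.0], [0.077, 0.997, -0.0], [0.0, -0.0, -1.0]]
wrist_force: [-0.2, 0.1, 0.1]
gripper_width: 0.0598
```

Run:
```python
from h import *
rel([.662,.0502,.132],175.7)
f=grab('wrist','w1b.png');np.savez('w1.npz',**f)
```

```text
now [0.66   0.0505 0.2677] yaw 175.58 tool shift mm [ -2.1  -0.2 135.7] tilt [ 4.e-04 -0.e+00 -1.e+00] turn -0.12 t 3.825 F [-0.2  0.1  0.1] T [0.03 0.02 0.02] w 0.059770006796275005
```

View pics/w1b.png

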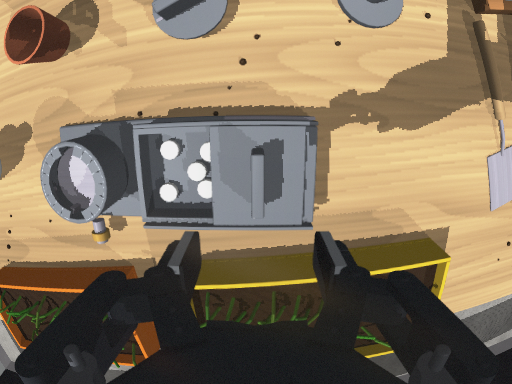

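The wrist view shows the rib at (257,183), centred between the fingers (about 190 and 328). I'll descend.

>>> {"name": "move_arm", "arguments": {"targets": [{"dx": -2, "dy": 0, "dz": 40, "turn": 0}, {"dx": 0, "dy": 0, "dz": 40, "turn": 0}, {"dx": 0, "dy": 0, "dz": 30, "turn": 0}, {"dx": 0, "dy": 0, "dz": 15, "turn": 0}, {"dx": 0, "dy": 0, "dz": 10, "turn": 0}, {"dx": 0, "dy": 0, "dz": 0, "turn": 0}, {"dx": 0, "dy": 0, "dz": 0, "turn": 0}]}}

```text
clock: 4.75
ee_pos: [0.6629, 0.0504, 0.1342]
ee_rot: [[-0.997, 0.075, 0.002], [0.075, 0.997, 0.0], [-0.002, 0.0, -1.0]]
wrist_force: [-0.4, -0.6, -0.3]
gripper_width: 0.0599
```

>>> {"name": "move_arm", "arguments": {"targets": [{"dx": 0, "dy": 0, "dz": 0, "turn": 0}, {"dx": 0, "dy": 0, "dz": 0, "turn": 0}, {"dx": 0, "dy": 0, "dz": 0, "turn": 0}, {"dx": 0, "dy": 0, "dz": 0, "turn": 0}, {"dx": 0, "dy": 0, "dz": 0, "turn": 0}, {"dx": 0, "dy": 0, "dz": 0, "turn": 0}], "fingers": -1, "grip_force": 25}}

```text
clock: 5.5
ee_pos: [0.6622, 0.0504, 0.1335]
ee_rot: [[-0.997, 0.075, 0.001], [0.075, 0.997, 0.0], [-0.001, 0.0, -1.0]]
wrist_force: [-1.9, 0.1, 5.2]
gripper_width: 0.0115
```

>>> {"name": "move_arm", "arguments": {"targets": [{"dx": 0, "dy": -8, "dz": 0, "turn": 0}, {"dx": 0, "dy": -14, "dz": 0, "turn": 0}, {"dx": 0, "dy": -14, "dz": 0, "turn": 0}, {"dx": 0, "dy": -14, "dz": 0, "turn": 0}, {"dx": 0, "dy": -14, "dz": 0, "turn": 0}, {"dx": 0, "dy": -8, "dz": 0, "turn": 0}, {"dx": 0, "dy": -4, "dz": 0, "turn": 0}, {"dx": 0, "dy": 0, "dz": 0, "turn": 0}, {"dx": 0, "dy": 0, "dz": 0, "turn": 0}]}}

```text
clock: 6.62
ee_pos: [0.6565, -0.0259, 0.1335]
ee_rot: [[-0.997, 0.075, 0.001], [0.075, 0.997, -0.001], [-0.001, -0.001, -1.0]]
wrist_force: [-1.1, -0.6, 5.0]
gripper_width: 0.0117
```

>>> {"name": "move_arm", "arguments": {"targets": [{"dx": 0, "dy": -2, "dz": 0, "turn": 0}, {"dx": 0, "dy": -2, "dz": 0, "turn": 0}, {"dx": 0, "dy": 0, "dz": 0, "turn": 0}]}}

```text
clock: 7.0
ee_pos: [0.6562, -0.0293, 0.1335]
ee_rot: [[-0.997, 0.075, 0.001], [0.075, 0.997, 0.0], [-0.001, 0.0, -1.0]]
wrist_force: [-2.0, 0.2, 5.6]
gripper_width: 0.011
```

>>> {"name": "move_arm", "arguments": {"targets": [{"dx": 0, "dy": -1.5, "dz": 0, "turn": 0}, {"dx": 0, "dy": 0, "dz": 0, "turn": 0}]}}

```text
clock: 7.25
ee_pos: [0.6561, -0.0307, 0.1335]
ee_rot: [[-0.997, 0.075, 0.001], [0.075, 0.997, 0.0], [-0.001, 0.0, -1.0]]
wrist_force: [-1.2, 0.6, 5.2]
gripper_width: 0.0115
```

>>> {"name": "move_arm", "arguments": {"targets": [{"dx": 0, "dy": -1.5, "dz": 0, "turn": 0}, {"dx": 0, "dy": 0, "dz": 0, "turn": 0}]}}

```text
clock: 7.5
ee_pos: [0.6561, -0.031, 0.1335]
ee_rot: [[-0.997, 0.076, 0.001], [0.076, 0.997, 0.002], [-0.001, 0.003, -1.0]]
wrist_force: [-0.6, 4.0, 5.9]
gripper_width: 0.0117
```

>>> {"name": "move_arm", "arguments": {"targets": [{"dx": 0, "dy": -1.5, "dz": 0, "turn": 0}, {"dx": 0, "dy": 0, "dz": 0, "turn": 0}]}}

```text
clock: 7.75
ee_pos: [0.6561, -0.0311, 0.1334]
ee_rot: [[-0.997, 0.076, 0.001], [0.076, 0.997, 0.004], [-0.001, 0.005, -1.0]]
wrist_force: [0.1, 9.3, 5.4]
gripper_width: 0.0117
```

>>> {"name": "move_arm", "arguments": {"targets": [{"dx": 0, "dy": -1.5, "dz": 0, "turn": 0}, {"dx": 0, "dy": 0, "dz": 0, "turn": 0}]}}

```text
clock: 8.0
ee_pos: [0.656, -0.0314, 0.1335]
ee_rot: [[-0.997, 0.076, 0.001], [0.076, 0.997, 0.007], [-0.001, 0.007, -1.0]]
wrist_force: [0.4, 12.4, 5.6]
gripper_width: 0.0112
```

Hard stop felt: force has risen to 12 N and the tool has stopped. The rib minus 120 mm also puts the pot at (0.647,-0.151), which matches the camera. I'll release and rise.

>>> {"name": "move_arm", "arguments": {"targets": [{"dx": 0, "dy": 0, "dz": 0, "turn": 0}, {"dx": 0, "dy": 0, "dz": 0, "turn": 0}, {"dx": 0, "dy": 0, "dz": 0, "turn": 0}, {"dx": 0, "dy": 0, "dz": 0, "turn": 0}], "fingers": 0.2}}

```text
clock: 8.5
ee_pos: [0.6555, -0.0358, 0.1327]
ee_rot: [[-0.997, 0.076, -0.0], [0.076, 0.997, -0.0], [0.0, -0.0, -1.0]]
wrist_force: [-0.6, -0.7, 0.5]
gripper_width: 0.0512
```

>>> {"name": "move_arm", "arguments": {"targets": [{"dx": 0, "dy": 0, "dz": -20, "turn": 0}, {"dx": 0, "dy": 0, "dz": -40, "turn": 0}, {"dx": 0, "dy": 0, "dz": -40, "turn": 0}, {"dx": 0, "dy": 0, "dz": 0, "turn": 0}, {"dx": 0, "dy": 0, "dz": 0, "turn": 0}]}}

```text
clock: 9.12
ee_pos: [0.6551, -0.0355, 0.2325]
ee_rot: [[-0.997, 0.076, -0.001], [0.076, 0.997, 0.0], [0.001, -0.0, -1.0]]
wrist_force: [-1.2, -0.1, 1.1]
gripper_width: 0.0514
```

Run:
```python
from h import *
rel([.470,-.0095,.25],111.3)
f=grab('wrist','w2.png');np.savez('w2.npz',**f)
f=grab('scene','s2.png');np.savez('s2.npz',**f)
W=cloud(f);z=W[...,2]
m=np.zeros(z.shape,bool);m[200:290,225:335]=True
m&=(z>.078)&(z<.092)
print(cv2.minAreaRect((W[m][:,:2]*1000).astype(np.float32)),m.sum())
```

```text
now [ 0.6551 -0.0355  0.2325] yaw 175.67 tool shift mm [186.5  12.  -17.4] tilt [ 7.e-04 -0.e+00 -1.e+00] turn 64.37 t 9.125 F [-1.2 -0.1  1.1] T [0.02 0.01 0.05] w 0.051447613715475946
((656.3597412109375, -31.268667221069336), (11.699957847595215, 59.93800354003906), 86.24678039550781) 131
```

View pics/w2.png

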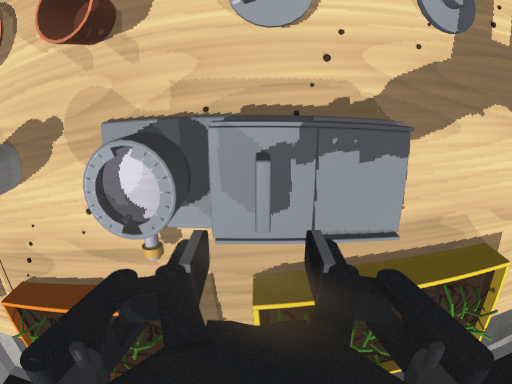

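View pics/s2.png

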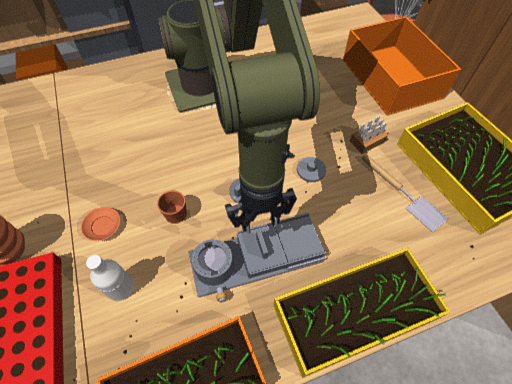

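The cover is shut: the wrist view shows the plate covering the whole compartment, with the rib at (263,192). The rib moved 81.7 mm and now lies 120 mm from the pot centre, as it should. Next is the lid.

>>> {"name": "move_arm", "arguments": {"targets": [{"dx": 40, "dy": 2.5, "dz": -4, "turn": 0}, {"dx": 48, "dy": 3, "dz": -4, "turn": 0}, {"dx": 48, "dy": 3, "dz": -4, "turn": 0}, {"dx": 48, "dy": 3, "dz": -4, "turn": 0}, {"dx": 2.5, "dy": 0.5, "dz": 0, "turn": 10}, {"dx": 0, "dy": 0, "dz": 0, "turn": 10}, {"dx": 0, "dy": 0, "dz": 0, "turn": 10}, {"dx": 0, "dy": 0, "dz": 0, "turn": 10}, {"dx": 0, "dy": 0, "dz": 0, "turn": 10}, {"dx": 0, "dy": 0, "dz": 0, "turn": 10}, {"dx": 0, "dy": 0, "dz": 0, "turn": 4.4}, {"dx": 0, "dy": 0, "dz": 0, "turn": 0}]}}

```text
clock: 10.72
ee_pos: [0.4698, -0.0093, 0.2477]
ee_rot: [[-0.364, 0.932, -0.003], [0.932, 0.364, 0.0], [0.001, -0.002, -1.0]]
wrist_force: [-0.6, 0.2, -0.1]
gripper_width: 0.0514
```

Run:
```python
from h import *
rel([.470,-.0095,.098],111.3)
f=grab('wrist','w3.png');np.savez('w3.npz',**f)
```

```text
now [ 0.4698 -0.0093  0.2477] yaw 111.33 tool shift mm [ -0.4   0.5 149.7] tilt [ 0.0013 -0.0024 -1.    ] turn 0.03 t 10.725 F [-0.6  0.2 -0.1] T [-0.02 -0.01 -0.03] w 0.051350769764829524
```

View pics/w3.png

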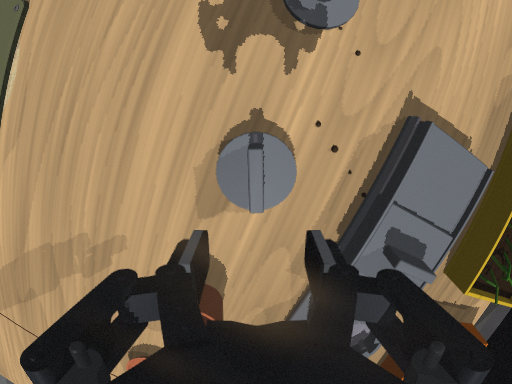

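The lid's bar is upright at (256,175), centred and square between the fingers. I'll descend and grip.

>>> {"name": "move_arm", "arguments": {"targets": [{"dx": 0, "dy": 0, "dz": 45, "turn": 0}, {"dx": 0, "dy": 0, "dz": 45, "turn": 0}, {"dx": 0, "dy": 0, "dz": 30, "turn": 0}, {"dx": 0, "dy": 0, "dz": 20, "turn": 0}, {"dx": 0, "dy": 0, "dz": 8.5, "turn": 0}, {"dx": 0, "dy": 0, "dz": 0, "turn": 0}, {"dx": 0, "dy": 0, "dz": 0, "turn": 0}]}}

```text
clock: 11.65
ee_pos: [0.4711, -0.0094, 0.1011]
ee_rot: [[-0.363, 0.932, 0.001], [0.932, 0.363, -0.0], [-0.001, 0.001, -1.0]]
wrist_force: [0.1, 0.2, -0.3]
gripper_width: 0.0512
```

>>> {"name": "move_arm", "arguments": {"targets": [{"dx": 0, "dy": 0, "dz": 0, "turn": 0}, {"dx": 0, "dy": 0, "dz": 0, "turn": 0}, {"dx": 0, "dy": 0, "dz": 0, "turn": 0}, {"dx": 0, "dy": 0, "dz": 0, "turn": 0}, {"dx": 0, "dy": 0, "dz": 0, "turn": 0}, {"dx": 0, "dy": 0, "dz": 0, "turn": 0}], "fingers": -1, "grip_force": 60}}

```text
clock: 12.4
ee_pos: [0.4708, -0.0094, 0.1011]
ee_rot: [[-0.363, 0.932, 0.001], [0.932, 0.363, -0.0], [-0.001, 0.001, -1.0]]
wrist_force: [-0.4, 0.2, 6.1]
gripper_width: 0.0132
```

>>> {"name": "move_arm", "arguments": {"targets": [{"dx": 0, "dy": 0, "dz": -10, "turn": 0}, {"dx": 0, "dy": 0, "dz": -35, "turn": 0}, {"dx": 0, "dy": 0, "dz": -40, "turn": 0}, {"dx": 0, "dy": 0, "dz": -35, "turn": 0}, {"dx": 0, "dy": 0, "dz": 0, "turn": 0}, {"dx": 0, "dy": 0, "dz": 0, "turn": 0}]}}

```text
clock: 13.15
ee_pos: [0.4697, -0.0093, 0.2201]
ee_rot: [[-0.363, 0.932, -0.001], [0.932, 0.363, 0.0], [0.0, -0.001, -1.0]]
wrist_force: [-0.4, 0.2, -0.4]
gripper_width: 0.0133
```

Run:
```python
from h import *
rel([.6468,-.1511,.22],175.8)
f=grab('wrist','w4.png');np.savez('w4.npz',**f)
f=grab('side','sd4.png');np.savez('sd4.npz',**f)
c=f['image'][100:240,200:340];cv2.imwrite('pics/c_sd4.png',cv2.resize(c,None,fx=4,fy=4)[:,:,::-1])
```

```text
now [ 0.4697 -0.0093  0.2201] yaw 111.28 tool shift mm [-1.964e+02  1.135e+02 -1.000e-01] tilt [ 4.e-04 -7.e-04 -1.e+00] turn -64.52 t 13.15 F [-0.4  0.2 -0.4] T [-0.01 -0.02 -0.01] w 0.013320531170864526
```

View pics/w4.png

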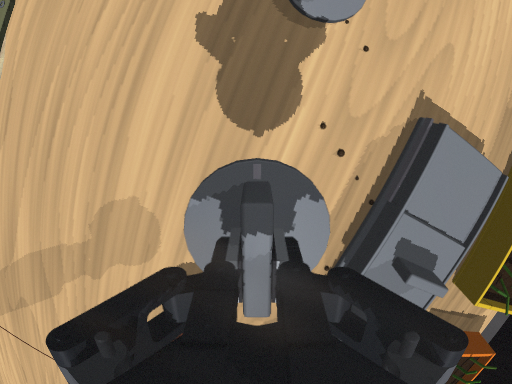

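View pics/c_sd4.png

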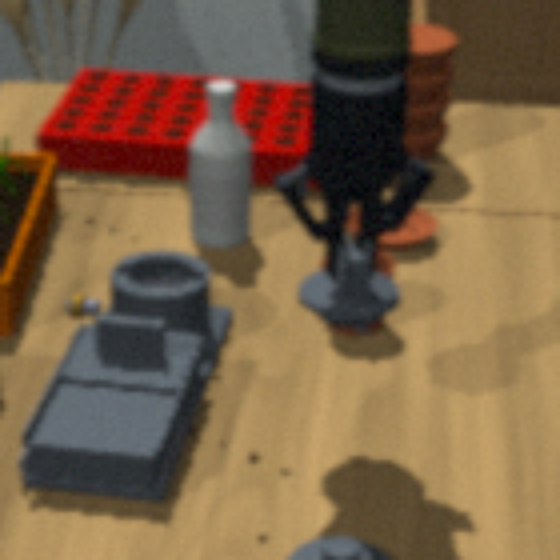

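```bash
cat >> h.py <<'E'
def fcloud(f):
    fl=K(f);R,_=cv2.Rodrigues(np.array(f['rvec'],float));t=np.array(f['tvec'],float).ravel()
    v,u=np.mgrid[0:384,0:512].astype(float); u-=f['cx'];v-=f['cy']; r=np.hypot(u,v)+1e-9
    z=f['range_z'].astype(float); k=np.tan(r/fl)/r
    W=(np.stack([u*k*z,v*k*z,z],-1)-t)@R; W[z<=0]=np.nan; return W
def circ(p):
    from scipy.optimize import least_squares
    h=cv2.convexHull((p*1000).astype(np.float32))[:,0].astype(float)
    s=least_squares(lambda q:np.hypot(h[:,0]-q[0],h[:,1]-q[1])-q[2],[*h.mean(0),42],loss='soft_l1')
    return s.x.round(2),np.abs(s.fun).max().round(2),len(h)
E
python3 - <<'E'
from h import *
f=dict(np.load('w4.npz'));W=fcloud(f);z=W[...,2]
m=np.zeros(z.shape,bool);m[150:280,180:335]=True
for lo,hi in((.133,.145),(.137,.142)):
    mm=m&(z>lo)&(z<hi)&(np.hypot(W[...,0]-.47,W[...,1]+.009)<.06);print('disc',np.median(z[mm]),mm.sum(),circ(W[mm][:,:2]))
# bar top
mm=np.zeros(z.shape,bool);mm[150:330,235:280]=True
mm&=(z>.170)&(z<.180);p=W[mm]; print('bar',mm.sum(),np.median(p[:,2]) if mm.sum() else 0, cv2.minAreaRect((p[:,:2]*1000).astype(np.float32)) if mm.sum()>5 else 0)
f=dict(np.load('w2.npz'));W=fcloud(f);z=W[...,2]
m=np.zeros(z.shape,bool);m[120:260,70:200]=True
mm=m&(z>.064)&(z<.076);print('rim w2',np.median(z[mm]),circ(W[mm][:,:2]))
cv2.imwrite('pics/pot.png',cv2.resize(f['image'][120:250,75:200],None,fx=4.5,fy=4.5,interpolation=cv2.INTER_CUBIC)[:,:,::-1])
f=dict(np.load('w1.npz'));W=fcloud(f);z=W[...,2]
m=np.zeros(z.shape,bool);m[120:260,30:135]=True
mm=m&(z>.064)&(z<.076);print('rim w1',np.median(z[mm]),circ(W[mm][:,:2]))
f=dict(np.load('s2.npz'));W=cloud(f);z=W[...,2]
m=np.zeros(z.shape,bool);m[230:285,185:240]=True
mm=m&(z>.064)&(z<.076);print('rim scene',circ(W[mm][:,:2]))
E
```

```text
disc 0.13894872766087396 8826 (array([469.82,  -8.89,  41.75]), np.float64(0.62), 51)
disc 0.13895598897150374 8681 (array([469.83,  -8.93,  41.74]), np.float64(0.63), 49)
bar 3725 0.17480446183598253 ((470.6961669921875, -8.321197509765625), (19.779808044433594, 62.11705017089844), 25.6206111907959)
rim w2 0.06931294625908718 (array([ 647.08, -151.41,   46.74]), np.float64(0.61), 46)
rim w1 0.0693186480403169 (array([ 647.17, -151.16,   46.84]), np.float64(0.93), 50)
rim scene (array([ 647.14, -150.68,   46.34]), np.float64(1.1), 39)
```

View pics/pot.png

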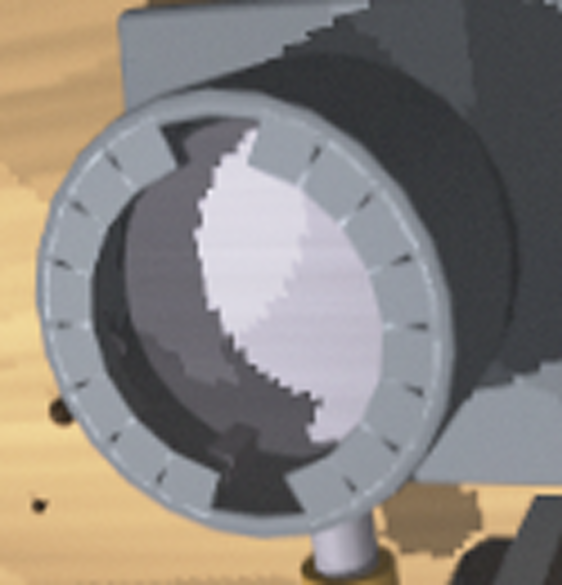

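The lid is centred in the grip to about 0.4 mm. The pot centre comes out at (0.6471,-0.1512) from three views, and the notches lie on the doser ±x line. Moving over the pot.

>>> {"name": "move_arm", "arguments": {"targets": [{"dx": -20, "dy": 11.5, "dz": 0, "turn": 0}, {"dx": -40, "dy": 23, "dz": 0, "turn": 0}, {"dx": -40, "dy": 23, "dz": 0, "turn": 0}, {"dx": -40, "dy": 23, "dz": 0, "turn": 0}, {"dx": -35, "dy": 20, "dz": 0, "turn": 0}, {"dx": -21.5, "dy": 13, "dz": 0, "turn": 0}, {"dx": 0, "dy": 0, "dz": 0, "turn": -10}, {"dx": 0, "dy": 0, "dz": 0, "turn": -10}, {"dx": 0, "dy": 0, "dz": 0, "turn": -10}, {"dx": 0, "dy": 0, "dz": 0, "turn": -10}, {"dx": 0, "dy": 0, "dz": 0, "turn": -10}, {"dx": 0, "dy": 0, "dz": 0, "turn": -10}]}}

```text
clock: 14.75
ee_pos: [0.6483, -0.1526, 0.2187]
ee_rot: [[-0.989, 0.146, -0.001], [0.146, 0.989, 0.0], [0.001, -0.0, -1.0]]
wrist_force: [0.3, 0.7, -2.2]
gripper_width: 0.0128
```

>>> {"name": "move_arm", "arguments": {"targets": [{"dx": 0, "dy": 0, "dz": 0, "turn": -4.5}, {"dx": 0, "dy": 0, "dz": 0, "turn": 0}, {"dx": 0, "dy": 0, "dz": 0, "turn": 0}]}}

```text
clock: 15.12
ee_pos: [0.6479, -0.1519, 0.2195]
ee_rot: [[-0.997, 0.075, -0.001], [0.075, 0.997, 0.0], [0.001, 0.0, -1.0]]
wrist_force: [-0.2, -0.6, -1.3]
gripper_width: 0.013
```

Run:
```python
from h import *
rel([.6471,-.1512,.19],175.8)
f=grab('wrist','w5.png');np.savez('w5.npz',**f)
f=grab('scene','s5.png')
c=f['image'][180:320,140:340];cv2.imwrite('pics/c_s5.png',cv2.resize(c,None,fx=4,fy=4)[:,:,::-1])
W=fcloud(dict(np.load('w5.npz')));z=W[...,2]
m=(z>.133)&(z<.145)&(np.hypot(W[...,0]-.647,W[...,1]+.151)<.06);print(circ(W[m][:,:2]))
```

```text
now [ 0.6479 -0.1519  0.2195] yaw 175.68 tool shift mm [ 0.8  0.6 29.5] tilt [ 9.e-04  1.e-04 -1.e+00] turn -0.12 t 15.125 F [-0.2 -0.6 -1.3] T [0.06 0.01 0.03] w 0.012969065512883501
(array([ 646.65, -153.19,   41.73]), np.float64(0.74), 48)
```

View pics/w5.png

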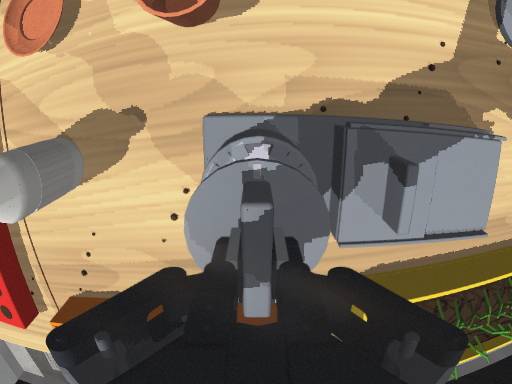

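View pics/c_s5.png

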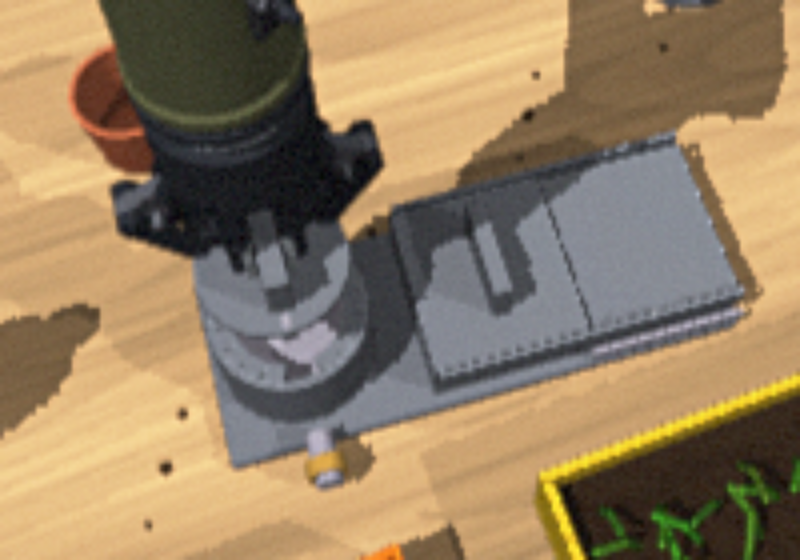

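>>> {"name": "move_arm", "arguments": {"targets": [{"dx": 0, "dy": 1.2, "dz": 15, "turn": 0}, {"dx": 0, "dy": 0, "dz": 20, "turn": 0}, {"dx": 0, "dy": 0, "dz": 8, "turn": 0}, {"dx": 0, "dy": 0, "dz": 0, "turn": 0}]}}

```text
clock: 15.72
ee_pos: [0.6471, -0.1498, 0.1762]
ee_rot: [[-0.997, 0.074, -0.002], [0.074, 0.997, 0.001], [0.002, 0.0, -1.0]]
wrist_force: [0.3, -0.8, -1.6]
gripper_width: 0.0131
```

Run:
```python
from h import *
rel([.6471,-.1512,.157],175.8)
f=grab('wrist','w6.png');np.savez('w6.npz',**f)
f=grab('side','sd6.png')
c=f['image'][130:240,190:310];cv2.imwrite('pics/c_sd6.png',cv2.resize(c,None,fx=5,fy=5)[:,:,::-1])
W=fcloud(dict(np.load('w6.npz')));z=W[...,2]
m=(z>.09)&(z<.103)&(np.hypot(W[...,0]-.647,W[...,1]+.151)<.06);print(circ(W[m][:,:2]),np.median(z[m]))
```

```text
now [ 0.6471 -0.1498  0.1762] yaw 175.78 tool shift mm [-0.2 -1.4 19.2] tilt [ 2.2e-03  5.0e-04 -1.0e+00] turn -0.02 t 15.725 F [ 0.3 -0.8 -1.6] T [ 0.01 -0.05 -0.03] w 0.0130559018017748
(array([ 645.78, -151.08,   41.79]), np.float64(0.54), 40) 0.09504458603664533
```

View pics/w6.png

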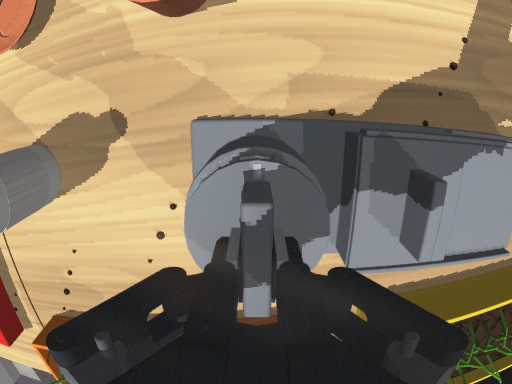

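View pics/c_sd6.png

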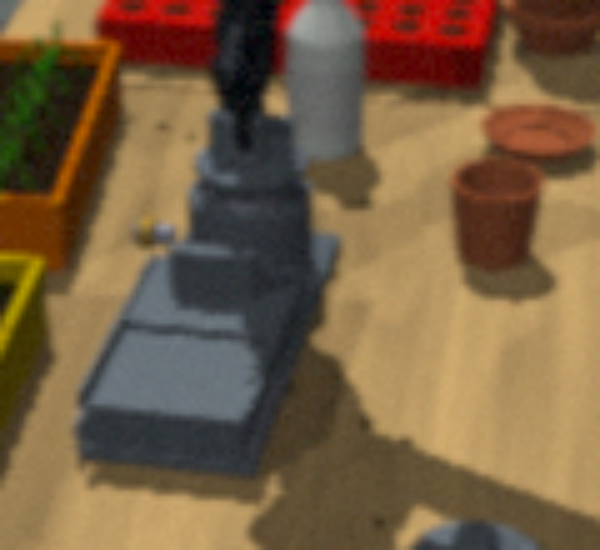

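>>> {"name": "move_arm", "arguments": {"targets": [{"dx": 0, "dy": -0.7, "dz": 2, "turn": 0}, {"dx": 0, "dy": 0, "dz": 2, "turn": 0}, {"dx": 0, "dy": 0, "dz": 2, "turn": 0}, {"dx": 0, "dy": 0, "dz": 2, "turn": 0}, {"dx": 0, "dy": 0, "dz": 0, "turn": 0}]}}

```text
clock: 16.45
ee_pos: [0.6474, -0.1507, 0.1691]
ee_rot: [[-0.997, 0.074, -0.001], [0.074, 0.997, 0.0], [0.001, 0.0, -1.0]]
wrist_force: [-0.3, -0.1, -1.5]
gripper_width: 0.0127
```

>>> {"name": "move_arm", "arguments": {"targets": [{"dx": 0, "dy": 0, "dz": 2, "turn": 0}, {"dx": 0, "dy": 0, "dz": 2, "turn": 0}, {"dx": 0, "dy": 0, "dz": 2, "turn": 0}, {"dx": 0, "dy": 0, "dz": 0, "turn": 0}]}}

```text
clock: 16.95
ee_pos: [0.6474, -0.1508, 0.1631]
ee_rot: [[-0.997, 0.074, -0.001], [0.074, 0.997, 0.0], [0.001, 0.0, -1.0]]
wrist_force: [-1.2, -1.2, -1.5]
gripper_width: 0.0131
```

>>> {"name": "move_arm", "arguments": {"targets": [{"dx": 0, "dy": 0, "dz": 2, "turn": 0}, {"dx": 0, "dy": 0, "dz": 2, "turn": 0}, {"dx": 0, "dy": 0, "dz": 1, "turn": 0}, {"dx": 0, "dy": 0, "dz": 0, "turn": 0}]}}

```text
clock: 17.45
ee_pos: [0.6475, -0.1508, 0.1583]
ee_rot: [[-0.997, 0.074, -0.0], [0.074, 0.997, 0.0], [0.0, 0.0, -1.0]]
wrist_force: [0.2, 0.0, -1.4]
gripper_width: 0.013
```

>>> {"name": "move_arm", "arguments": {"targets": [{"dx": 0, "dy": 0, "dz": 1, "turn": 0}, {"dx": 0, "dy": 0, "dz": 0, "turn": 0}]}}

```text
clock: 17.7
ee_pos: [0.6476, -0.1507, 0.1573]
ee_rot: [[-0.997, 0.074, -0.0], [0.074, 0.997, 0.0], [0.0, 0.0, -1.0]]
wrist_force: [-0.0, 0.1, -1.8]
gripper_width: 0.0127
```

>>> {"name": "move_arm", "arguments": {"targets": [{"dx": 0, "dy": 0, "dz": 1, "turn": 0}, {"dx": 0, "dy": 0, "dz": 0, "turn": 0}]}}

```text
clock: 17.95
ee_pos: [0.6477, -0.1508, 0.1567]
ee_rot: [[-0.997, 0.074, 0.0], [0.074, 0.997, -0.0], [-0.0, -0.0, -1.0]]
wrist_force: [-0.3, -0.5, 0.5]
gripper_width: 0.0127
```

The lid is home: contact came at TCP z 0.1567, against 0.1566 expected. Now turning clockwise.

>>> {"name": "move_arm", "arguments": {"targets": [{"dx": 0, "dy": 0, "dz": 0, "turn": 3}, {"dx": 0, "dy": 0, "dz": 0, "turn": 4}, {"dx": 0, "dy": 0, "dz": 0, "turn": 4}, {"dx": 0, "dy": 0, "dz": 0.4, "turn": 4}, {"dx": 0, "dy": 0, "dz": 0, "turn": 0}]}}

```text
clock: 18.58
ee_pos: [0.6478, -0.1508, 0.1567]
ee_rot: [[-0.944, 0.329, 0.001], [0.329, 0.944, -0.0], [-0.001, 0.0, -1.0]]
wrist_force: [0.0, 0.6, 3.6]
gripper_width: 0.0129
```

Run:
```python
from h import *
rel([.6477,-.1508,.1567],130.8)
```

```text
now [ 0.6478 -0.1508  0.1567] yaw 160.81 tool shift mm [ 0.1 -0.  -0. ] tilt [-9.e-04  1.e-04 -1.e+00] turn 30.01 t 18.575 F [0.  0.6 3.6] T [ 0.07  0.15 -0.05] w 0.01288161407700683
```

>>> {"name": "move_arm", "arguments": {"targets": [{"dx": 0, "dy": 0, "dz": 0, "turn": 4}, {"dx": 0, "dy": 0, "dz": 0, "turn": 4}, {"dx": 0, "dy": 0, "dz": 0, "turn": 4}, {"dx": 0, "dy": 0, "dz": 0, "turn": 4}, {"dx": 0, "dy": 0, "dz": 0, "turn": 4}, {"dx": 0, "dy": 0, "dz": 0, "turn": 4}, {"dx": 0, "dy": 0, "dz": 0, "turn": 4}, {"dx": 0, "dy": 0, "dz": 0, "turn": 2}, {"dx": 0, "dy": 0, "dz": 0, "turn": 0}, {"dx": 0, "dy": 0, "dz": 0, "turn": 0}]}}

```text
clock: 19.82
ee_pos: [0.6474, -0.1512, 0.1566]
ee_rot: [[-0.654, 0.757, 0.0], [0.757, 0.654, -0.001], [-0.001, -0.0, -1.0]]
wrist_force: [-2.4, -0.5, 5.6]
gripper_width: 0.013
```

Run:
```python
from h import *
rel([.6477,-.1508,.1567],130.8)
f=grab('wrist','w7.png');np.savez('w7.npz',**f)
g=grab('scene','s7.png');np.savez('s7.npz',**g)
c=g['image'][180:320,140:340];cv2.imwrite('pics/c_s7.png',cv2.resize(c,None,fx=4,fy=4)[:,:,::-1])
W=fcloud(f);z=W[...,2]
m=(z>.104)&(z<.116)&(np.hypot(W[...,0]-.6475,W[...,1]+.151)<.036)
print('bar',m.sum(),cv2.minAreaRect((W[m][:,:2]*1000).astype(np.float32)))
W=cloud(g);z=W[...,2]
m=np.zeros(z.shape,bool);m[200:290,225:335]=True
m&=(z>.078)&(z<.092)&(W[...,1]>-.06)
print('rib',cv2.minAreaRect((W[m][:,:2]*1000).astype(np.float32)),m.sum())
m=(z>.083)&(z<.095)&(np.hypot(W[...,0]-.6475,W[...,1]+.151)<.05);print('disc scene',np.median(z[m]),circ(W[m][:,:2]))
```

```text
now [ 0.6474 -0.1512  0.1566] yaw 130.84 tool shift mm [ 0.1  0.5 -0.1] tilt [-6.e-04 -4.e-04 -1.e+00] turn 0.04 t 19.825 F [-2.4 -0.5  5.6] T [-0.16  0.35  0.09] w 0.012992089811196709
bar 4303 ((647.6045532226562, -149.33694458007812), (37.53465270996094, 61.17473602294922), 62.4185791015625)
rib ((656.28564453125, -31.31322479248047), (11.519454956054688, 59.33221435546875), 85.70999908447266) 132
disc scene 0.08938745941891461 (array([ 657.35, -162.17,   15.51]), np.float64(7.72), 7)
```

View pics/w7.png

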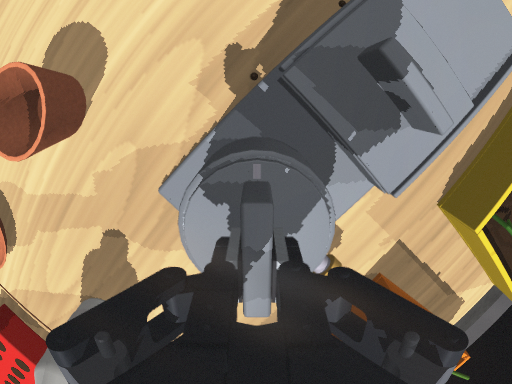

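View pics/c_s7.png

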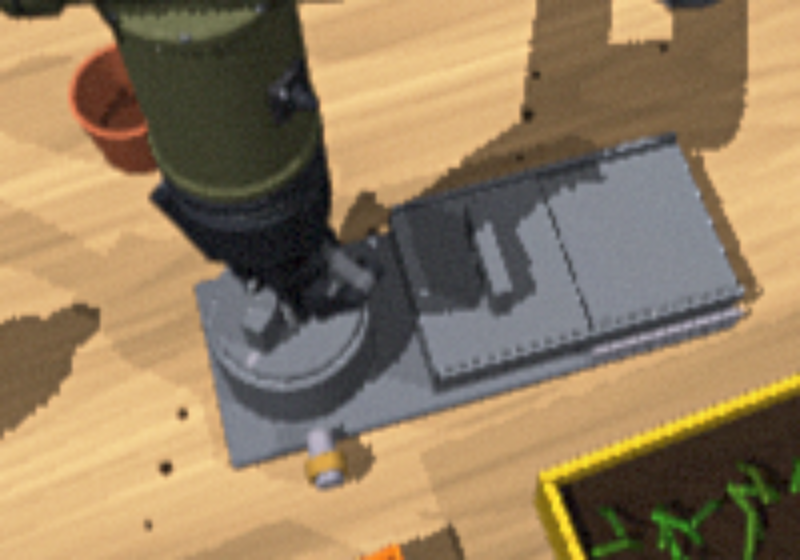

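The bar is still square in the jaws ((258,190) to (258,315)). The disc lies flat on the rim, the rib is at the same place, and the z torque is 0.09 N m, which fits the spring at half turn. A short hold to check it doesn't creep, then hand in.

>>> {"name": "move_arm", "arguments": {"targets": [{"dx": 0, "dy": 0, "dz": 0, "turn": 0}, {"dx": 0, "dy": 0, "dz": 0, "turn": 0}, {"dx": 0, "dy": 0, "dz": 0, "turn": 0}, {"dx": 0, "dy": 0, "dz": 0, "turn": 0}, {"dx": 0, "dy": 0, "dz": 0, "turn": 0}, {"dx": 0, "dy": 0, "dz": 0, "turn": 0}, {"dx": 0, "dy": 0, "dz": 0, "turn": 0}, {"dx": 0, "dy": 0, "dz": 0, "turn": 0}]}}

```text
clock: 20.92
ee_pos: [0.6474, -0.1512, 0.1567]
ee_rot: [[-0.654, 0.757, 0.0], [0.757, 0.654, -0.001], [-0.001, -0.0, -1.0]]
wrist_force: [-2.7, -1.5, 5.5]
gripper_width: 0.0133
```

Run:
```python
from h import *
rel([.6477,-.1508,.1567],130.8)
f=grab('wrist','w8.png'); g=np.load('w7.npz')['image']
d=np.abs(f['image'].astype(int)-g).max(-1); print('changed px near bar',(d[150:320,180:340]>40).sum())
print(arm.hand_in())
```

```text
now [ 0.6474 -0.1512  0.1567] yaw 130.84 tool shift mm [ 0.1  0.4 -0. ] tilt [-6.e-04 -4.e-04 -1.e+00] turn 0.04 t 20.925 F [-2.7 -1.5  5.5] T [-0.13  0.4   0.06] w 0.013310245454471794
changed px near bar 1
the job is handed in; nothing more can be done
None
```

The doser is set for bleeding and handed in at about 21 s, with the gripper still holding the lid at the half-way turn.

- **Cover:** I slid it 82 mm shut until it hit the hard stop, where the force rose to 12 N. Later pictures show the rib 120 mm from the pot centre, as it should be when closed, and it stayed there while I worked on the lid.
- **Lid:** It went down through the notches without resistance and seated on the rim at the expected height to 0.1 mm. I then turned it 45° clockwise (44.9° measured on the tool), well short of the lock click.
- **Final hold:** Over one second nothing moved. The bar stayed square in the jaws, and the twist on the wrist (0.06–0.09 N m) roughly fits the spring at half turn. The lid's turn itself was judged only from the tool angle and the bar sitting square in the jaws.
- **Checks that disagreed or failed:** While the lid hung over the pot, the wrist camera put its centre about 1.5 mm from where the arm did. I aimed between the two, and it went in without touching. My last attempts to measure the bar and disc outlines by depth failed, because the fingers were in the way.
- **Other items:** I did not touch anything else on the bench. I did not measure their positions again at the end.

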